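Turn the measuring line round

TASK

The full rack holds the three parts of a measuring line in a row. Move them to the empty rack in reverse order, one to a cradle: the part next to the full rack's upright post goes to the cradle farthest from the empty rack's post, the middle one to the middle, and the one farthest from the post goes next to the post. Each must end released, lying flat in the middle of its cradle and lengthwise along it as before; leave the spare adaptor on the bench where it is.

Things in the scene. Friction and masses are not known exactly. Their poses are not given: they have to be found in the camera images.
- full_rack: Fixed grey slab 213x96x8 mm on the bench. Origin on the bench under the middle cradle; x along the row. Cradle centres x = -62, 0, 62 mm, y = 0. Steel post, 12 mm thick, top 38 mm above the bench, at x = -106, y = 36 mm. Its cradles are the three separate cradle entries, filled at the start in any order.
- empty_rack: Fixed grey slab 213x96x8 mm on the bench. Origin on the bench under the middle cradle; x along the row. Cradle centres x = -62, 0, 62 mm, y = 0. Steel post, 12 mm thick, top 38 mm above the bench, at x = -106, y = 36 mm. Its own cradles are empty: blue padded mats 48x84 mm (x, y), top 12 mm above the bench, a lip to 17 mm beyond each y end only. Lies left or right of the full rack.
- terminator: Terminator: short plain light metal barrel, stepped, 20 mm wide, 28 mm long, 20 mm high, about 30 g. Loose. Origin: centre of its underside; y its length. Starts lying along its rack's y within 0.1 rad; grip from above across x.
- ferrite: Clamp-on ferrite: black block, 27 mm wide, 37 mm long, 25 mm high, about 45 g, closed (its halves do not move); the gripped sides lie at x = -11 and +14 mm. Loose. Origin: centre of its underside; y its length. Starts lying along its rack's y within 0.1 rad; grip from above across x.
- attenuator: Attenuator: the longest barrel, light metal with a broad red band, 21 mm wide, 62 mm long, 21 mm high, about 60 g. Loose. Origin: centre of its underside; y its length. Starts lying along its rack's y within 0.1 rad; grip from above across x.
- cradle_terminator: Fixed cradle of the full rack in which the terminator starts (all cradles look alike): blue padded mat 48 mm (x) by 84 mm (y), top 12 mm above the bench, a lip (top 17 mm above the bench, 4 mm thick) beyond each y end only, open sides. Origin: centre of its underside, 8 mm above the bench. x along the row, y along the lying part.
- cradle_ferrite: Fixed cradle of the full rack in which the ferrite starts (all cradles look alike): blue padded mat 48 mm (x) by 84 mm (y), top 12 mm above the bench, a lip (top 17 mm above the bench, 4 mm thick) beyond each y end only, open sides. Origin: centre of its underside, 8 mm above the bench. x along the row, y along the lying part.
- cradle_attenuator: Fixed cradle of the full rack in which the attenuator starts (all cradles look alike): blue padded mat 48 mm (x) by 84 mm (y), top 12 mm above the bench, a lip (top 17 mm above the bench, 4 mm thick) beyond each y end only, open sides. Origin: centre of its underside, 8 mm above the bench. x along the row, y along the lying part.
- spare_adaptor: Spare adaptor: plain light metal barrel 21 mm wide, 42 mm long (y), 21 mm high, lying loose on the bare bench to the right of the racks, not part of the job. Origin: centre of its underside.
Mind the look-alikes: they are no part of the job. Of the things shaped like the terminator, the metal one is meant. Leave any purple look-alike of the attenuator alone.

How it is judged:
By the outcome, as a careful person would: the job done as asked, in the order asked, and still so for the second after the job is handed in, with the robot touching nothing.
It also fails if it takes over 77 s, if anything falls off the work surface, if the arm or the gripper's body presses on something with over 40 N, if the wrist force passes 120 N, or if a joint passes its speed limit or range.

ROBOT

A 6-joint arm with a two-finger parallel gripper is mounted at the origin on a cart in front of the work surface, level with it; the furniture and walls round the work are solid. World frame = base frame: x ahead of the robot, y to its left, z up, the work surface at z = 0. Lengths are in m, angles in rad, forces in N, time in s.
With the tool pointing down it reaches from about 0.25 to 0.775 m from the base axis. Payload 4 kg.
Tool frame: the origin (TCP) lies at the centre of the arm's flange, where the gripper is bolted on; the fingertips stand 199 mm ahead of it and the grasp point (between the pads) lies 180 mm ahead of it (robot.tcp_to_tips is the z of the fingertips in the tool frame, in m); z points along the fingers, y is the line along which they close (so a half turn about z gives the same grasp; the last joint's range is limited). The gripper opens to 94 mm and grips with 3 to 60 N. Pads are 16 mm wide; open, the fingers measure 119 mm over their backs; the gripper's body (75 mm by 177 mm) begins 78 mm behind the grasp point.
Start: joints at [-1.395, 0.087, 1.371, -0, 1.684, -0.103], TCP at [0.151, -0.529, 0.405] pointing down, gripper open.
Joint ranges: [-3.1, 3.1], [-0.76, 2.03], [0.27, 2.55], [-1.08, 4.22], [0.17, 2.65], [-2.57, 2.57]. Speed limits (rad/s): [2.79, 2.79, 3.14, 3.14, 3.14, 3.14].

INTERFACE

Orientations are given as [roll, pitch, yaw] about the fixed x, y, z axes, in that order (R = Rz(yaw) Ry(pitch) Rx(roll)).
In Python, from bench import robot gives the robot as it stands.
- The arm moves only by the tool play_rows, never from a script. Its arguments are lists of equal length, an entry for each row: "translation": the shift along the tool's x, y, z scaled (see below), a list of three; "twist": the turn, a rotation vector about the tool's x, y, z scaled (see below), a list of three; "gripper": the opening, from -1 (shut) to 1 (fully open). A call has 1 to 8 rows; each row shifts and turns the commanded pose from where the row before left it, along the tool's axes as they then stand; what a row does not reach is not made up. The controller multiplies each number of a shift by 0.04 m and each number of a turn by 0.1 rad. A row lasts 1/10 s, in which the tool goes at most 50 mm and 8.59 degrees, less where a joint would pass 70% of its speed; a pose out of reach is approached as far as the arm can. A call with a number of a shift or a turn outside -1 to 1 is refused whole. A call with a gripper value outside its range is refused whole. The fingers move at their own pace and stop on an object; the grip force is fixed at half the most. Time passes only in rows, so rows that do not move let the fingers close. It gives the time, the measured TCP pose, the force, the opening and the grip force at its end, in the units of the state.
- robot.get_obs(): the state, without advancing time (a new reading comes with each control period).
- robot.snapshot(name): name is "scene" or "side" or "wrist"; returns the picture (480x640x3 uint8, red, green, blue); there is no depth.
- robot.camera_model(name): a dict with "camera_matrix" (3x3 intrinsics, pixels), "rvec" (rotation vector, rad) and "tvec" (3), from world to camera coordinates, as OpenCV has them. Camera axes: x right, y down, z forward; pixel columns grow to the right and rows downward; lengths in m; the calibration is good to about 2 mm. The wrist camera is an equidistant fisheye: a pixel r from the principal point sees the ray r / f radians off the axis. A picture is of the moment at which its call begins: read the wrist's pose just before it. camera_model takes no time and is no camera call; for the wrist camera it gives the pose at the moment of the call.
- robot.close_job(): hands the job in; it is judged then, once.
Trained networks look in the newest picture that a camera, given by its name, has taken for a name from the list of things; names that differ only in an ending like _2 or _b are one class to them, and where a whole thing is asked for, a point or a joint stands for the part that bears it (a point fixed in the world has none). Each returns a list of dicts, best first, with "score" (0 to 1); they miss things now and then, are a little off and sometimes report something else, mostly with a low value. They report only what shows in the picture. A call takes as long as a camera call. They do not tell look-alikes from the thing itself.
- robot.recognise(name, camera): "centre" ([x, y, z] in m, in world coordinates, good to about 4 mm: the middle of the surface that is visible of it).
- robot.spot_point(name, camera): "centre" ([x, y, z] in m, in world coordinates, good to about 4 mm: a listed point, or the origin of a listed thing).
The state is a dict: "time": time; "joint_positions": joint angles; "qvel": joint speeds; "joint_torque": joint torques, N m; "tool_pos": TCP position; "ee_rot": TCP orientation; "wrist_force": force on the tool from outside, world axes, zero at the start; "wrist_torque": the same for the moment, N m; "width": finger opening in m; "finger_force": force on a finger pad.
Only numpy, scipy, OpenCV 4.12 (cv2) and the standard library are available. Lean on these libraries where they do the work, as an engineer would, in place of code of your own. Each camera call takes 0.05 s, during which the arm holds its last target. There are 200 camera calls.

## Working session

There is one attempt and no reset: what is moved stays moved. The work goes in short steps, Python scripts to look and compute and a tool call to move; the robot and the scene stay as the last step left them, time stands still between calls to the robot, and variables do not carry over. Pictures are saved under pics/ and viewed, at most 14 in all, crops included, and the job is handed in when it is done.

Besides the shell and the picture viewer there is one more tool, called after "Request:" by a JSON object that holds its "op" and its "data", one argument or row to a line. play_rows: Moves the arm, as the interface text tells. Its arguments: {"type":"object","properties":{"translation":{"type":"array","items":{"type":"array","items":{"type":"number","minimum":-1,"maximum":1}}},"twist":{"type":"array","items":{"type":"array","items":{"type":"number","minimum":-1,"maximum":1}}},"gripper":{"type":"array","items":{"type":"number"}}},"required":["translation","twist","gripper"]}

```bash
mkdir -p pics; python3 - <<'E'
from bench import robot
import cv2
o=robot.get_obs(); print(o['time'],o['tool_pos'],o['ee_rot'],o['width'])
for c in ['scene','side']:
    im=robot.snapshot(c); cv2.imwrite(f'pics/{c}0.png',im[:,:,::-1])
    for n in ['full_rack','empty_rack','terminator','ferrite','attenuator','cradle_terminator','spare_adaptor']:
        print(c,n,[([round(float(v),3) for v in d['centre']],round(d['score'],2)) for d in robot.spot_point(n,c)])
    m=robot.camera_model(c)
    import numpy as np
    for n in ['full_rack','terminator','ferrite','attenuator','spare_adaptor','empty_rack']:
        for d in robot.spot_point(n,c)[:3]:
            p=cv2.projectPoints(np.array([d['centre']],float),np.array(m['rvec'],float),np.array(m['tvec'],float),np.array(m['camera_matrix'],float),None)[0].ravel()
            print(c,n,p.round())
E
```

```text
0.0 [ 0.15134254 -0.52865879  0.40351548] [-3.13942797e+00 -2.41302267e-04  2.78781089e-01] 0.09401946282456164
scene full_rack [([0.518, -0.193, -0.003], 0.95)]
scene empty_rack [([0.371, -0.303, 0.004], 0.64)]
scene terminator [([0.576, -0.216, 0.016], 0.7), ([0.767, -0.205, 0.001], 0.55), ([0.672, -0.218, 0.003], 0.47), ([0.517, -0.194, 0.009], 0.19)]
scene ferrite [([0.52, -0.188, 0.009], 0.57)]
scene attenuator [([0.459, -0.167, 0.011], 0.81), ([0.483, -0.47, -0.002], 0.71)]
scene cradle_terminator [([0.576, -0.213, 0.008], 0.72)]
scene spare_adaptor [([0.372, -0.467, -0.003], 0.64)]
scene full_rack [308. 309.]
scene terminator [290. 284.]
scene terminator [213. 254.]
scene terminator [252. 268.]
scene ferrite [305. 307.]
scene attenuator [326. 327.]
scene attenuator [386. 229.]
scene spare_adaptor [430. 250.]
scene empty_rack [398. 300.]
side full_rack [([0.518, -0.192, 0.003], 0.94)]
side empty_rack [([0.369, -0.3, -0.0], 0.71)]
side terminator [([0.57, -0.213, 0.014], 0.65), ([0.767, -0.201, 0.0], 0.57)]
side ferrite [([0.519, -0.191, 0.013], 0.82)]
side attenuator [([0.463, -0.168, 0.011], 0.86), ([0.486, -0.47, 0.001], 0.39)]
side cradle_terminator [([0.577, -0.213, 0.006], 0.6), ([0.522, -0.189, 0.015], 0.27)]
side spare_adaptor [([0.372, -0.468, 0.002], 0.53)]
side full_rack [359. 297.]
side terminator [328. 296.]
side terminator [226. 356.]
side ferrite [359. 293.]
side attenuator [392. 288.]
side attenuator [290. 229.]
side spare_adaptor [332. 214.]
side empty_rack [381. 245.]
```

```bash
python3 - <<'E'
import cv2
for c,(x,y) in {'scene':(180,190),'side':(200,170)}.items():
    im=cv2.imread(f'pics/{c}0.png')
    cv2.imwrite(f'pics/{c}0c.png',cv2.resize(im[y:y+195,x:x+260],None,fx=3,fy=3,interpolation=cv2.INTER_CUBIC))
E
```

```text
(no output)
```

View pics/scene0c.png

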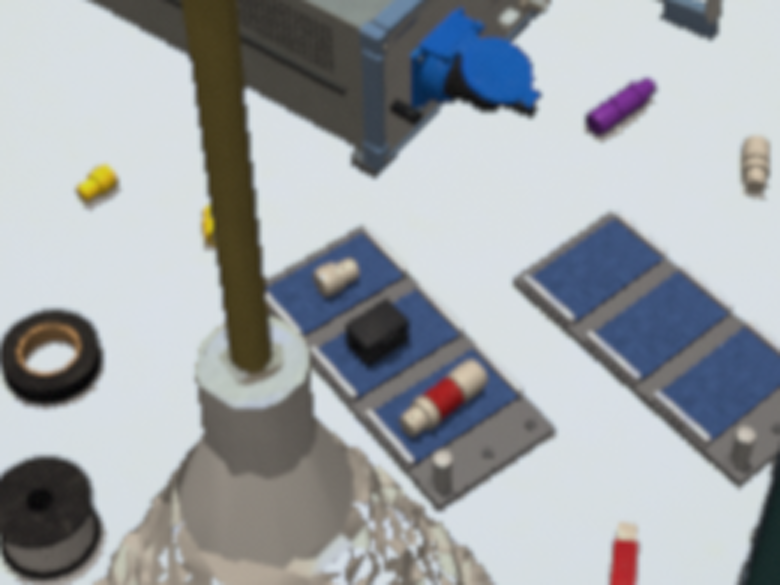

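View pics/side0c.png

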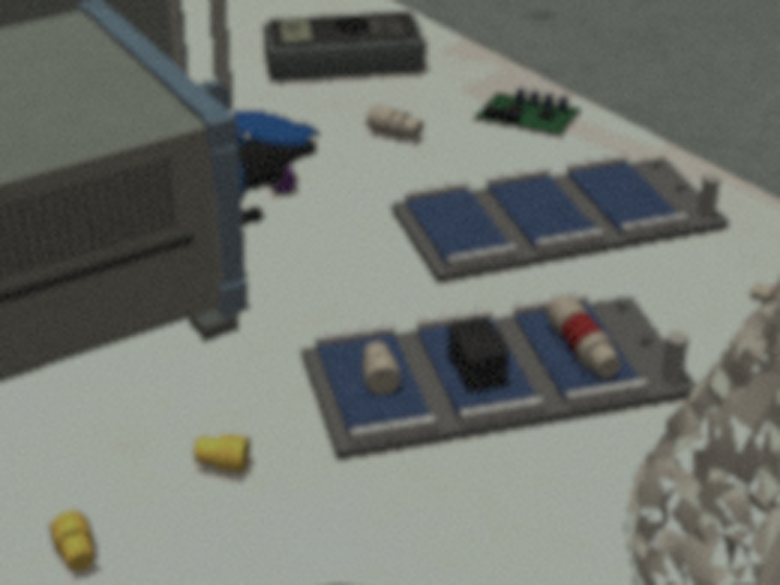

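```bash
python3 - <<'E'
import cv2,numpy as np
a=cv2.imread('pics/scene0.png');b=cv2.imread('pics/side0.png')
cv2.imwrite('pics/both.png',cv2.resize(np.vstack([a,b]),(640,960))[:, :] if 0 else cv2.resize(np.hstack([a,b]),(800,300)))
from bench import robot
w=robot.snapshot('wrist');cv2.imwrite('pics/w0.png',w[:,:,::-1])
for c in ['scene','side','wrist']:
    m=robot.camera_model(c);R=cv2.Rodrigues(np.array(m['rvec'],float))[0];print(c,(-R.T@np.array(m['tvec']).ravel()).round(3),R.T[:,2].round(2),np.array(m['camera_matrix']).round(1).tolist())
E
```

```text
scene [0.152 0.369 0.945] [ 0.33 -0.57 -0.75] [[576.2, 0.0, 328.3], [0.0, 576.2, 250.2], [0.0, 0.0, 1.0]]
side [0.928 0.279 0.496] [-0.48 -0.71 -0.52] [[450.2, 0.0, 315.3], [0.0, 450.2, 240.2], [0.0, 0.0, 1.0]]
wrist [ 0.226 -0.506  0.385] [-0.26 -0.07 -0.96] [[371.6, 0.0, 320.0], [0.0, 371.6, 240.4], [0.0, 0.0, 1.0]]
```

View pics/both.png

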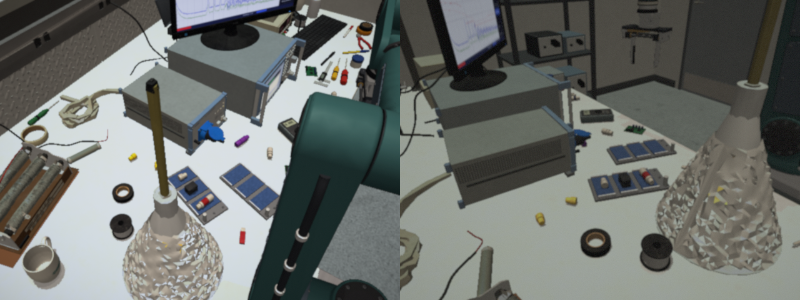

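View pics/w0.png

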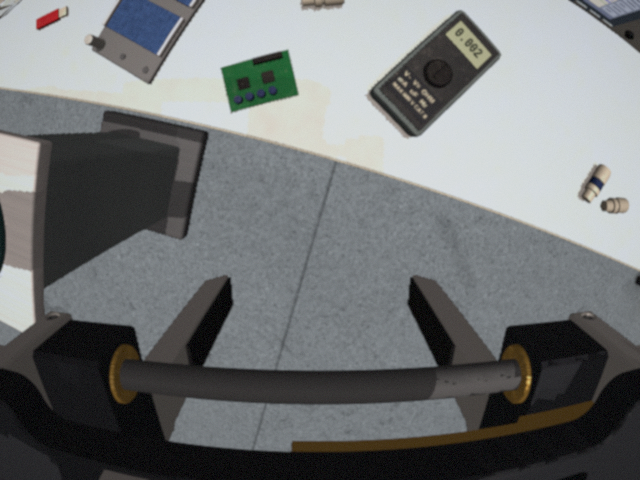

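```bash
cat > h.py <<'E'
from bench import robot
import cv2,numpy as np
def ray(c,uv,m=None):
    m=m or robot.camera_model(c);K=np.array(m['camera_matrix'],float)
    R=cv2.Rodrigues(np.array(m['rvec'],float))[0];o=-R.T@np.array(m['tvec'],float).ravel()
    p=(np.array(uv,float)-K[:2,2])/K[0,0]
    if c=='wrist':
        r=np.linalg.norm(p); d=np.r_[p/r*np.sin(r),np.cos(r)]
    else: d=np.r_[p,1]
    return o,R.T@d
def hit(c,uv,z=0,m=None):
    o,d=ray(c,uv,m); return o+d*(z-o[2])/d[2]
def tri(a,b):
    (o1,d1),(o2,d2)=a,b
    s=np.linalg.lstsq(np.c_[d1,-d2],o2-o1,rcond=None)[0]
    p,q=o1+d1*s[0],o2+d2*s[1]; return (p+q)/2,np.linalg.norm(p-q)
E
python3 - <<'E'
from h import *
print('collar',tri(ray('scene',(264,305)),ray('side',(555,135))))
print('rod',tri(ray('scene',(245,133)),ray('side',(606,2))))
print('base edges side', [hit('side',p).round(3) for p in [(413,362),(608,420),(460,428)]])
print('base edges scene',[hit('scene',p).round(3) for p in [(197,450),(355,450)]])
E
```

```text
collar (array([0.43963509, 0.03168035, 0.33405078]), np.float64(0.0011773503315630576))
rod (array([0.46686723, 0.01709134, 0.51233567]), np.float64(0.12335860423041964))
base edges side [array([ 0.549, -0.031,  0.   ]), array([0.421, 0.183, 0.   ]), array([0.581, 0.082, 0.   ])]
base edges scene [array([0.522, 0.147, 0.   ]), array([0.297, 0.011, 0.   ])]
```

```bash
cat >> h.py <<'E'
def plan(goal,yaw,n,start=None):
    """rows (tool units) from the present TCP to goal/yaw in n even steps, tool down"""
    o=robot.get_obs() if start is None else None
    p,y=(np.array(o['tool_pos']),o['ee_rot'][2]) if o else (np.array(start[:3]),start[3])
    d=(np.array(goal)-p)/n; dy=(yaw-y+np.pi)%(2*np.pi)-np.pi; dy/=n
    for i in range(n):
        a=y+i*dy
        t=np.r_[d[0]*np.cos(a)+d[1]*np.sin(a), d[0]*np.sin(a)-d[1]*np.cos(a), -d[2]]/.04
        print(t.round(3).tolist(),round(-dy/.1,3))
def st():
    o=robot.get_obs();print('t',round(o['time'],2),'p',np.round(o['tool_pos'],4),'rpy',np.round(o['ee_rot'],4),'w',round(o['width'],4),'F',np.round(o['wrist_force'],1),'ff',o['finger_force'])
E
python3 -c "
from h import *
plan([.41,-.30,.40],1.086,8)"
```

```text
[0.974, -0.465, 0.015] -1.009
[1.016, -0.364, 0.015] -1.009
[1.047, -0.26, 0.015] -1.009
[1.068, -0.153, 0.015] -1.009
[1.078, -0.045, 0.015] -1.009
[1.077, 0.064, 0.015] -1.009
[1.065, 0.172, 0.015] -1.009
[1.042, 0.278, 0.015] -1.009
```

Request:
{"op": "play_rows", "data": {
  "translation": [
    [0.97, -0.47, 0],
    [1, -0.36, 0],
    [1, -0.26, 0],
    [1, -0.15, 0],
    [1, -0.05, 0],
    [1, 0.06, 0],
    [1, 0.17, 0],
    [1, 0.28, 0]
  ],
  "twist": [
    [0, 0, -1],
    [0, 0, -1],
    [0, 0, -1],
    [0, 0, -1],
    [0, 0, -1],
    [0, 0, -1],
    [0, 0, -1],
    [0, 0, -1]
  ],
  "gripper": [1, 1, 1, 1, 1, 1, 1, 1]
}}

```text
time: 2.25
tool_pos: [0.3996, -0.3095, 0.4049]
ee_rot: [3.141, 0.0, 1.083]
wrist_force: [0.3, -0.1, 0.4]
width: 0.0937
finger_force: 0.0
```

Request:
{"op": "play_rows", "data": {
  "translation": [
    [0.4, 0.2, 0],
    [0, 0, 0],
    [0, 0, 0]
  ],
  "twist": [
    [0, 0, -1],
    [0, 0, 0],
    [0, 0, 0]
  ],
  "gripper": [1, 1, 1]
}}

```text
time: 2.55
tool_pos: [0.4131, -0.3006, 0.4046]
ee_rot: [-3.141, 0.001, 1.177]
wrist_force: [0.0, 0.6, 0.7]
width: 0.094
finger_force: 0.0
```

```bash
python3 - <<'E'
from h import *
st(); im=robot.snapshot('wrist');m=robot.camera_model('wrist');cv2.imwrite('pics/w1.png',im[:,:,::-1])
import json;json.dump({k:np.array(v).tolist() for k,v in m.items()},open('m1.json','w'))
for n in ['full_rack','empty_rack','terminator','ferrite','attenuator']:
    print(n,[(np.round(d['centre'],3).tolist(),round(d['score'],2)) for d in robot.spot_point(n,'wrist')])
E
```

```text
t 2.55 p [ 0.4131 -0.3006  0.4046] rpy [-3.1412e+00  8.0000e-04  1.1773e+00] w 0.094 F [0.  0.6 0.7] ff 0.0
full_rack []
empty_rack [([0.367, -0.303, 0.001], 0.92)]
terminator [([0.574, -0.215, 0.01], 0.89), ([0.674, -0.217, 0.003], 0.72), ([0.771, -0.204, 0.0], 0.61), ([0.574, -0.219, 0.005], 0.58), ([0.461, -0.172, 0.006], 0.52)]
ferrite [([0.517, -0.19, 0.012], 0.78)]
attenuator [([0.461, -0.171, 0.011], 0.95)]
```

View pics/w1.png

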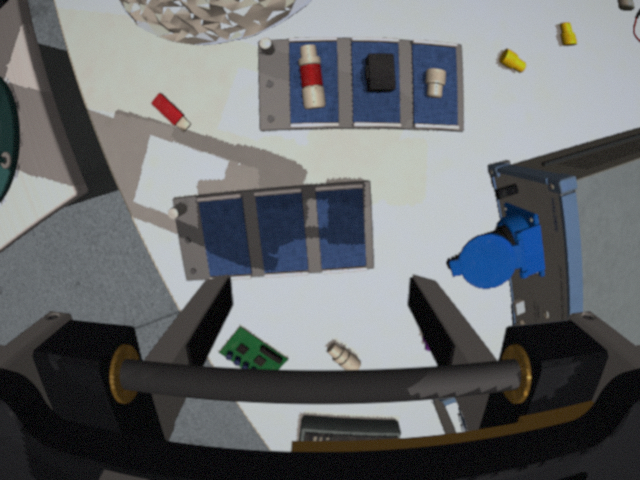

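```bash
cat >> h.py <<'E'
def topview(im,m,c,yaw,w,h,z,s=.0005):
    """ortho view on plane z: cols along (sin yaw,-cos yaw), rows down = -(cos,sin)"""
    ex=np.array([np.sin(yaw),-np.cos(yaw)]);ey=np.array([np.cos(yaw),np.sin(yaw)])
    nx,ny=int(w/s),int(h/s);u,v=np.meshgrid((np.arange(nx)-nx/2)*s,-(np.arange(ny)-ny/2)*s)
    P=np.array(c)[None,None,:]+u[...,None]*ex+v[...,None]*ey
    P=np.dstack([P,np.full(u.shape,z)])
    R=cv2.Rodrigues(np.array(m['rvec'],float))[0];q=P@R.T+np.array(m['tvec'],float).ravel()
    K=np.array(m['camera_matrix'],float);r=np.hypot(q[...,0],q[...,1]);th=np.arctan2(r,q[...,2])
    mp=(q[...,:2]/r[...,None]*th[...,None]*K[0,0]+K[:2,2]).astype(np.float32)
    return cv2.remap(im,mp[...,0],mp[...,1],cv2.INTER_LINEAR)
E
python3 - <<'E'
from h import *
import json
m=json.load(open('m1.json'));im=cv2.imread('pics/w1.png')
def blue(im):
    b,g,r=[im[...,i].astype(int) for i in range(3)]
    return ((b>r*1.6)&(b>g*1.25)&(b>35)).astype(np.uint8)
for nm,c in (('full',(.518,-.192)),('empty',(.368,-.302))):
    t=topview(im,m,c,1.177,.26,.15,.012);cv2.imwrite(f'pics/t_{nm}.png',t)
    k=cv2.morphologyEx(blue(t),cv2.MORPH_OPEN,np.ones((5,5)))
    k=cv2.morphologyEx(k,cv2.MORPH_CLOSE,np.ones((9,9)))
    ex=np.array([np.sin(1.177),-np.cos(1.177)]);ey=np.array([np.cos(1.177),np.sin(1.177)])
    for ct in cv2.findContours(k,cv2.RETR_EXTERNAL,cv2.CHAIN_APPROX_NONE)[0]:
        if cv2.contourArea(ct)<3000: continue
        (x,y),(a,b),g=cv2.minAreaRect(ct);w=np.array(c)+(x-260)*.0005*ex-(y-150)*.0005*ey
        print(nm,w.round(4),a/2,b/2,g)
a,b=cv2.imread('pics/t_full.png'),cv2.imread('pics/t_empty.png')
cv2.imwrite('pics/t.png',cv2.convertScaleAbs(np.vstack([a,b]),alpha=1.5))
E
```

```text
full [ 0.459  -0.1708] 81.78311157226562 45.9173698425293 88.76359558105469
full [ 0.5165 -0.1936] 81.88262176513672 46.20973587036133 88.88761138916016
full [ 0.5737 -0.2162] 81.65923309326172 46.51957702636719 88.9583740234375
empty [ 0.3099 -0.2828] 81.4298324584961 46.71021270751953 85.88509368896484
empty [ 0.3685 -0.3021] 81.36495208740234 46.414852142333984 85.7809066772461
empty [ 0.4272 -0.3215] 81.50029754638672 46.081382751464844 85.66172790527344
```

View pics/t.png

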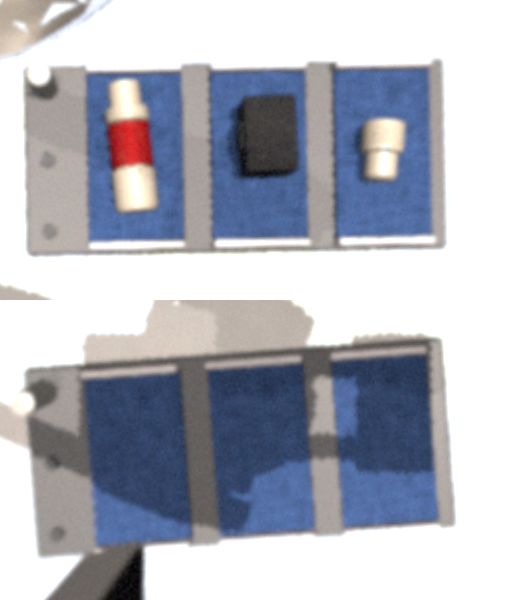

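```bash
python3 -c "
from h import *
plan([.459,-.169,.30],1.277,5)"
```

```text
[0.7, -0.04, 0.524] -0.201
[0.7, -0.025, 0.524] -0.201
[0.701, -0.011, 0.524] -0.201
[0.701, 0.003, 0.524] -0.201
[0.701, 0.017, 0.524] -0.201
```

Request:
{"op": "play_rows", "data": {
  "translation": [
    [0.7, -0.04, 0.52],
    [0.7, -0.02, 0.52],
    [0.7, -0.01, 0.52],
    [0.7, 0, 0.52],
    [0.7, 0.02, 0.52],
    [0, 0, 0],
    [0, 0, 0]
  ],
  "twist": [
    [0, 0, -0.2],
    [0, 0, -0.2],
    [0, 0, -0.2],
    [0, 0, -0.2],
    [0, 0, -0.2],
    [0, 0, 0],
    [0, 0, 0]
  ],
  "gripper": [0.06, 0.06, 0.06, 0.06, 0.06, 0.06, 0.06]
}}

```text
time: 3.55
tool_pos: [0.4595, -0.1686, 0.3006]
ee_rot: [-3.141, 0.001, 1.279]
wrist_force: [-0.3, -0.7, -0.3]
width: 0.0501
finger_force: 0.0
```

```bash
python3 - <<'E'
from h import *
st(); im=robot.snapshot('wrist')[:,:,::-1].copy();m=robot.camera_model('wrist');cv2.imwrite('pics/w2.png',im)
for n in ['terminator','ferrite','attenuator']:
    print(n,[(np.round(d['centre'],4).tolist(),round(d['score'],2)) for d in robot.spot_point(n,'wrist')][:2])
R=cv2.Rodrigues(np.array(m['rvec'],float))[0];print('cam',(-R.T@np.array(m['tvec']).ravel()).round(3))
t=topview(im,m,(.518,-.192),1.194,.22,.11,.022,.0004)
cv2.imwrite('pics/t2.png',t)
E
```

```text
t 3.55 p [ 0.4595 -0.1686  0.3006] rpy [-3.1411e+00  8.0000e-04  1.2789e+00] w 0.0501 F [-0.3 -0.7 -0.3] ff 0.0
terminator [([0.5724, -0.2163, 0.0092], 0.87), ([0.3675, -0.3037, 0.0012], 0.72)]
ferrite [([0.5194, -0.1899, 0.015], 0.9)]
attenuator [([0.4614, -0.1685, 0.0125], 0.85)]
cam [ 0.482 -0.094  0.282]
```

View pics/t2.png

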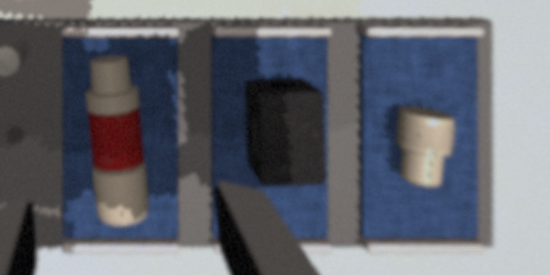

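Request:
{"op": "play_rows", "data": {
  "translation": [
    [0, 0, 0.7],
    [0, 0, 0.7],
    [0, 0, 0.5],
    [0, 0, 0.25],
    [0, 0, 0],
    [0, 0, 0],
    [0, 0, 0],
    [0, 0, 0]
  ],
  "twist": [
    [0, 0, 0],
    [0, 0, 0],
    [0, 0, 0],
    [0, 0, 0],
    [0, 0, 0],
    [0, 0, 0],
    [0, 0, 0],
    [0, 0, 0]
  ],
  "gripper": [0.06, 0.06, 0.06, 0.06, 0.06, -1, -1, -1]
}}

```text
time: 4.55
tool_pos: [0.4601, -0.1687, 0.2161]
ee_rot: [3.139, 0.001, 1.279]
wrist_force: [-0.1, -0.0, 0.6]
width: 0.0296
finger_force: 0.0
```

Request:
{"op": "play_rows", "data": {
  "translation": [
    [0, 0, 0],
    [0, 0, 0],
    [0, 0, 0]
  ],
  "twist": [
    [0, 0, 0],
    [0, 0, 0],
    [0, 0, 0]
  ],
  "gripper": [-1, -1, -1]
}}

```text
time: 4.85
tool_pos: [0.4599, -0.1684, 0.2155]
ee_rot: [3.14, 0.0, 1.279]
wrist_force: [-0.4, 0.6, 3.6]
width: 0.0206
finger_force: 30.0
```

```bash
python3 -c "
from h import *
plan([.4276,-.3205,.285],1.252,5,[.4599,-.1684,.285,1.279])"
```

```text
[-0.775, 0.064, -0.0] 0.054
[-0.774, 0.068, -0.0] 0.054
[-0.774, 0.072, -0.0] 0.054
[-0.774, 0.077, -0.0] 0.054
[-0.773, 0.081, -0.0] 0.054
```

Request:
{"op": "play_rows", "data": {
  "translation": [
    [0, 0, -0.4],
    [0, 0, -0.7],
    [0, 0, -0.65],
    [0, 0, 0]
  ],
  "twist": [
    [0, 0, 0],
    [0, 0, 0],
    [0, 0, 0],
    [0, 0, 0]
  ],
  "gripper": [-1, -1, -1, -1]
}}

```text
time: 5.25
tool_pos: [0.4608, -0.1688, 0.2884]
ee_rot: [3.134, 0.001, 1.279]
wrist_force: [-0.5, 0.1, -0.7]
width: 0.0207
finger_force: 30.0
```

Request:
{"op": "play_rows", "data": {
  "translation": [
    [-0.6, 0.05, 0],
    [-0.8, 0.07, 0],
    [-0.85, 0.08, 0],
    [-0.85, 0.08, 0],
    [-0.77, 0.07, 0],
    [0, 0, 0],
    [0, 0, 0]
  ],
  "twist": [
    [0, 0, 0.05],
    [0, 0, 0.05],
    [0, 0, 0.05],
    [0, 0, 0.05],
    [0, 0, 0.07],
    [0, 0, 0],
    [0, 0, 0]
  ],
  "gripper": [-1, -1, -1, -1, -1, -1, -1]
}}

```text
time: 5.95
tool_pos: [0.4264, -0.3204, 0.2828]
ee_rot: [-3.139, -0.002, 1.25]
wrist_force: [0.5, 0.4, -0.3]
width: 0.0208
finger_force: 30.0
```

```bash
python3 -c "
from h import *
st()
plan([.4276,-.3205,.2165],1.252,1)"
```

```text
t 5.95 p [ 0.4264 -0.3204  0.2828] rpy [-3.1390e+00 -1.8000e-03  1.2504e+00] w 0.0208 F [ 0.5  0.4 -0.3] ff 29.999805092811584
[0.006, 0.028, 1.659] -0.016
```

Request:
{"op": "play_rows", "data": {
  "translation": [
    [0, 0.03, 0.6],
    [0, 0, 0.6],
    [0, 0, 0.3],
    [0, 0, 0.08],
    [0, 0, 0],
    [0, 0, 0]
  ],
  "twist": [
    [0, 0, 0],
    [0, 0, 0],
    [0, 0, 0],
    [0, 0, 0],
    [0, 0, 0],
    [0, 0, 0]
  ],
  "gripper": [-1, -1, -1, -1, -1, -1]
}}

```text
time: 6.55
tool_pos: [0.4285, -0.3207, 0.2226]
ee_rot: [3.14, 0.001, 1.252]
wrist_force: [0.2, -0.5, -0.7]
width: 0.0205
finger_force: 30.0
```

Request:
{"op": "play_rows", "data": {
  "translation": [
    [0, 0, 0.08],
    [0, 0, 0.07],
    [0, 0, 0],
    [0, 0, 0]
  ],
  "twist": [
    [0, 0, 0],
    [0, 0, 0],
    [0, 0, 0],
    [0, 0, 0]
  ],
  "gripper": [-1, -1, -1, -1]
}}

```text
time: 6.95
tool_pos: [0.428, -0.3207, 0.2156]
ee_rot: [3.141, 0.0, 1.252]
wrist_force: [0.4, -0.1, -0.4]
width: 0.0204
finger_force: 30.0
```

Request:
{"op": "play_rows", "data": {
  "translation": [
    [0, 0, 0],
    [0, 0, 0],
    [0, 0, -0.3],
    [0, 0, -0.6],
    [0, 0, -0.7],
    [0, 0, -0.5],
    [0, 0, 0]
  ],
  "twist": [
    [0, 0, 0],
    [0, 0, 0],
    [0, 0, 0],
    [0, 0, 0],
    [0, 0, 0],
    [0, 0, 0],
    [0, 0, 0]
  ],
  "gripper": [0.06, 0.06, 0.06, 0.06, 0.06, 0.06, 0.06]
}}

```text
time: 7.65
tool_pos: [0.4288, -0.3214, 0.3043]
ee_rot: [3.134, 0.004, 1.252]
wrist_force: [-0.4, -0.9, 0.5]
width: 0.0497
finger_force: 0.0
```

```bash
python3 -c "
from h import *
st()
plan([.520,-.191,.30],1.2,5)"
```

```text
t 7.65 p [ 0.4288 -0.3214  0.3043] rpy [3.1335 0.0037 1.2518] w 0.0497 F [-0.4 -0.9  0.5] ff 0.0
[0.762, 0.228, 0.022] 0.104
[0.764, 0.22, 0.022] 0.104
[0.767, 0.213, 0.022] 0.104
[0.769, 0.205, 0.022] 0.104
[0.771, 0.197, 0.022] 0.104
```

Request:
{"op": "play_rows", "data": {
  "translation": [
    [0.76, 0.23, 0],
    [0.76, 0.22, 0],
    [0.77, 0.21, 0],
    [0.77, 0.2, 0],
    [0.77, 0.2, 0],
    [0, 0, 0],
    [0, 0, 0]
  ],
  "twist": [
    [0, 0, 0.1],
    [0, 0, 0.1],
    [0, 0, 0.1],
    [0, 0, 0.1],
    [0, 0, 0.1],
    [0, 0, 0],
    [0, 0, 0]
  ],
  "gripper": [0.06, 0.06, 0.06, 0.06, 0.06, 0.06, 0.06]
}}

```text
time: 8.35
tool_pos: [0.5189, -0.1899, 0.2985]
ee_rot: [-3.14, 0.001, 1.203]
wrist_force: [-0.3, -0.7, -0.8]
width: 0.0498
finger_force: 0.0
```

```bash
python3 - <<'E'
from h import *
st(); im=robot.snapshot('wrist')[:,:,::-1].copy();m=robot.camera_model('wrist')
for n in ['terminator','ferrite','attenuator']:
    print(n,[(np.round(d['centre'],4).tolist(),round(d['score'],2)) for d in robot.spot_point(n,'wrist')][:2])
t=topview(im,m,(.5165,-.1936),1.194,.20,.12,.022,.0004)
u=topview(im,m,(.3685,-.3021),1.252,.20,.12,.022,.0004)
cv2.imwrite('pics/t3.png',cv2.convertScaleAbs(np.vstack([t,u]),alpha=1.4))
plan([.520,-.191,.2155],1.2,1)
E
```

```text
t 8.35 p [ 0.5189 -0.1899  0.2985] rpy [-3.1399e+00  7.0000e-04  1.2034e+00] w 0.0498 F [-0.3 -0.7 -0.8] ff 0.0
terminator [([0.767, -0.2032, 0.0022], 0.94), ([0.6749, -0.2176, 0.0003], 0.86)]
ferrite [([0.5205, -0.1932, 0.0154], 0.56)]
attenuator [([0.4301, -0.3192, 0.0095], 0.95)]
[0.019, 0.035, 2.093] 0.003
```

View pics/t3.png

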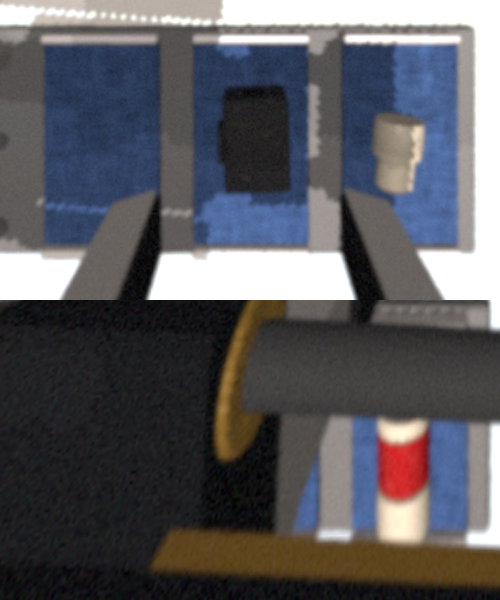

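Request:
{"op": "play_rows", "data": {
  "translation": [
    [0, 0.035, 0.7],
    [0, 0, 0.7],
    [0, 0, 0.5],
    [0, 0, 0.17],
    [0, 0, 0],
    [0, 0, 0],
    [0, 0, 0],
    [0, 0, 0]
  ],
  "twist": [
    [0, 0, 0],
    [0, 0, 0],
    [0, 0, 0],
    [0, 0, 0],
    [0, 0, 0],
    [0, 0, 0],
    [0, 0, 0],
    [0, 0, 0]
  ],
  "gripper": [0.06, 0.06, 0.06, 0.06, 0.06, -1, -1, -1]
}}

```text
time: 9.35
tool_pos: [0.5207, -0.1911, 0.2181]
ee_rot: [3.139, 0.0, 1.202]
wrist_force: [-0.2, 0.4, 0.2]
width: 0.0292
finger_force: 0.0
```

Request:
{"op": "play_rows", "data": {
  "translation": [
    [0, 0, 0],
    [0, 0, 0]
  ],
  "twist": [
    [0, 0, 0],
    [0, 0, 0]
  ],
  "gripper": [-1, -1]
}}

```text
time: 9.55
tool_pos: [0.5207, -0.1909, 0.2179]
ee_rot: [3.14, 0.0, 1.202]
wrist_force: [0.4, -0.7, 3.7]
width: 0.0246
finger_force: 30.0
```

Request:
{"op": "play_rows", "data": {
  "translation": [
    [0, 0, -0.4],
    [0, 0, -0.7],
    [0, 0, -0.65],
    [0, 0, 0],
    [0, 0, 0]
  ],
  "twist": [
    [0, 0, 0],
    [0, 0, 0],
    [0, 0, 0],
    [0, 0, 0],
    [0, 0, 0]
  ],
  "gripper": [-1, -1, -1, -1, -1]
}}

```text
time: 10.05
tool_pos: [0.5202, -0.1907, 0.2864]
ee_rot: [3.141, 0.0, 1.202]
wrist_force: [0.4, -0.3, -0.7]
width: 0.0245
finger_force: 30.0
```

```bash
python3 -c "
from h import *
st()
plan([.3699,-.3026,.288],1.252,6)"
```

```text
t 10.05 p [ 0.5202 -0.1907  0.2864] rpy [3.1411e+00 1.0000e-04 1.2019e+00] w 0.0245 F [ 0.4 -0.3 -0.7] ff 29.99971702694893
[-0.661, -0.416, -0.007] -0.084
[-0.657, -0.422, -0.007] -0.084
[-0.654, -0.427, -0.007] -0.084
[-0.65, -0.433, -0.007] -0.084
[-0.646, -0.438, -0.007] -0.084
[-0.643, -0.443, -0.007] -0.084
```

Request:
{"op": "play_rows", "data": {
  "translation": [
    [-0.66, -0.42, 0],
    [-0.66, -0.42, 0],
    [-0.65, -0.43, 0],
    [-0.65, -0.43, 0],
    [-0.65, -0.44, 0],
    [-0.64, -0.44, 0],
    [0, 0, 0],
    [0, 0, 0]
  ],
  "twist": [
    [0, 0, -0.08],
    [0, 0, -0.08],
    [0, 0, -0.08],
    [0, 0, -0.08],
    [0, 0, -0.09],
    [0, 0, -0.09],
    [0, 0, 0],
    [0, 0, 0]
  ],
  "gripper": [-1, -1, -1, -1, -1, -1, -1, -1]
}}

```text
time: 10.85
tool_pos: [0.3693, -0.3023, 0.2848]
ee_rot: [-3.139, -0.002, 1.25]
wrist_force: [-0.2, -0.7, 0.1]
width: 0.0247
finger_force: 30.0
```

```bash
python3 -c "
from h import *
st()
plan([.3699,-.3026,.2185],1.252,1)"
```

```text
t 10.85 p [ 0.3693 -0.3023  0.2848] rpy [-3.1391e+00 -2.1000e-03  1.2501e+00] w 0.0247 F [-0.2 -0.7  0.1] ff 29.999729990959167
[-0.002, 0.016, 1.658] -0.019
```

Request:
{"op": "play_rows", "data": {
  "translation": [
    [0, 0.02, 0.6],
    [0, 0, 0.6],
    [0, 0, 0.3],
    [0, 0, 0.1],
    [0, 0, 0],
    [0, 0, 0]
  ],
  "twist": [
    [0, 0, 0],
    [0, 0, 0],
    [0, 0, 0],
    [0, 0, 0],
    [0, 0, 0],
    [0, 0, 0]
  ],
  "gripper": [-1, -1, -1, -1, -1, -1]
}}

```text
time: 11.45
tool_pos: [0.3712, -0.3029, 0.2236]
ee_rot: [3.14, 0.001, 1.252]
wrist_force: [-0.0, -0.8, -0.4]
width: 0.0244
finger_force: 30.0
```

Request:
{"op": "play_rows", "data": {
  "translation": [
    [0, -0.02, 0.08],
    [0, 0, 0.05],
    [0, 0, 0],
    [0, 0, 0]
  ],
  "twist": [
    [0, 0, 0],
    [0, 0, 0],
    [0, 0, 0],
    [0, 0, 0]
  ],
  "gripper": [-1, -1, -1, -1]
}}

```text
time: 11.85
tool_pos: [0.3699, -0.3026, 0.2178]
ee_rot: [3.141, 0.0, 1.252]
wrist_force: [0.8, -0.5, 0.9]
width: 0.0247
finger_force: 30.0
```

Request:
{"op": "play_rows", "data": {
  "translation": [
    [0, 0, 0],
    [0, 0, 0],
    [0, 0, -0.3],
    [0, 0, -0.6],
    [0, 0, -0.7],
    [0, 0, -0.5],
    [0, 0, 0]
  ],
  "twist": [
    [0, 0, 0],
    [0, 0, 0],
    [0, 0, 0],
    [0, 0, 0],
    [0, 0, 0],
    [0, 0, 0],
    [0, 0, 0]
  ],
  "gripper": [0.06, 0.06, 0.06, 0.06, 0.06, 0.06, 0.06]
}}

```text
time: 12.55
tool_pos: [0.3706, -0.3032, 0.3059]
ee_rot: [3.134, 0.004, 1.252]
wrist_force: [0.4, -0.0, 0.8]
width: 0.0497
finger_force: 0.0
```

```bash
python3 -c "
from h import *
st()
plan([.5728,-.217,.30],1.14,6)"
```

```text
t 12.55 p [ 0.3706 -0.3032  0.3059] rpy [3.1342 0.004  1.2518] w 0.0497 F [ 0.4 -0.   0.8] ff 0.0
[0.605, 0.687, 0.025] 0.186
[0.618, 0.676, 0.025] 0.186
[0.631, 0.664, 0.025] 0.186
[0.643, 0.653, 0.025] 0.186
[0.655, 0.64, 0.025] 0.186
[0.667, 0.628, 0.025] 0.186
```

Request:
{"op": "play_rows", "data": {
  "translation": [
    [0.6, 0.69, 0],
    [0.62, 0.68, 0],
    [0.63, 0.66, 0],
    [0.64, 0.65, 0],
    [0.66, 0.64, 0],
    [0.67, 0.63, 0],
    [0, 0, 0],
    [0, 0, 0]
  ],
  "twist": [
    [0, 0, 0.18],
    [0, 0, 0.18],
    [0, 0, 0.19],
    [0, 0, 0.19],
    [0, 0, 0.19],
    [0, 0, 0.19],
    [0, 0, 0],
    [0, 0, 0]
  ],
  "gripper": [0.06, 0.06, 0.06, 0.06, 0.06, 0.06, 0.06, 0.06]
}}

```text
time: 13.35
tool_pos: [0.5722, -0.2157, 0.3]
ee_rot: [-3.139, 0.001, 1.141]
wrist_force: [-0.4, -0.3, -0.2]
width: 0.0496
finger_force: 0.0
```

```bash
python3 - <<'E'
from h import *
st(); im=robot.snapshot('wrist')[:,:,::-1].copy();m=robot.camera_model('wrist')
for n in ['terminator']:
    print(n,[(np.round(d['centre'],4).tolist(),round(d['score'],2)) for d in robot.spot_point(n,'wrist')][:4])
t=topview(im,m,(.5737,-.2162),1.194,.20,.12,.022,.0004)
cv2.imwrite('pics/t4.png',cv2.convertScaleAbs(t,alpha=1.4))
plan([.5728,-.217,.2155],1.14,1)
E
```

```text
t 13.35 p [ 0.5722 -0.2157  0.3   ] rpy [-3.1388e+00  6.0000e-04  1.1413e+00] w 0.0496 F [-0.4 -0.3 -0.2] ff 0.0
terminator [([0.768, -0.2032, -0.0001], 0.85), ([0.5749, -0.2173, 0.0141], 0.77), ([0.675, -0.2172, 0.002], 0.73)]
[0.004, 0.041, 2.131] -0.008
```

View pics/t4.png

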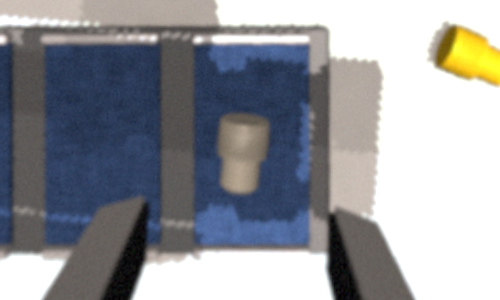

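Request:
{"op": "play_rows", "data": {
  "translation": [
    [0.1, 0, 0.7],
    [0, 0, 0.7],
    [0, 0, 0.5],
    [0, 0, 0.2],
    [0, 0, 0],
    [0, 0, 0],
    [0, 0, 0],
    [0, 0, 0]
  ],
  "twist": [
    [0, 0, 0],
    [0, 0, 0],
    [0, 0, 0],
    [0, 0, 0],
    [0, 0, 0],
    [0, 0, 0],
    [0, 0, 0],
    [0, 0, 0]
  ],
  "gripper": [0.06, 0.06, 0.06, 0.06, 0.06, 0.06, -1, -1]
}}

```text
time: 14.25
tool_pos: [0.5741, -0.2128, 0.2191]
ee_rot: [3.139, 0.0, 1.14]
wrist_force: [0.4, -0.5, -0.9]
width: 0.0371
finger_force: 0.0
```

Request:
{"op": "play_rows", "data": {
  "translation": [
    [0, 0, 0],
    [0, 0, 0],
    [0, 0, 0],
    [0, 0, 0]
  ],
  "twist": [
    [0, 0, 0],
    [0, 0, 0],
    [0, 0, 0],
    [0, 0, 0]
  ],
  "gripper": [-1, -1, -1, -1]
}}

```text
time: 14.65
tool_pos: [0.5739, -0.2125, 0.2179]
ee_rot: [3.141, 0.0, 1.14]
wrist_force: [-0.9, 0.7, 2.5]
width: 0.0191
finger_force: 29.9
```

Request:
{"op": "play_rows", "data": {
  "translation": [
    [0, 0, -0.4],
    [0, 0, -0.7],
    [0, 0, -0.7],
    [0, 0, 0],
    [0, 0, 0]
  ],
  "twist": [
    [0, 0, 0],
    [0, 0, 0],
    [0, 0, 0],
    [0, 0, 0],
    [0, 0, 0]
  ],
  "gripper": [-1, -1, -1, -1, -1]
}}

```text
time: 15.15
tool_pos: [0.5739, -0.2125, 0.2906]
ee_rot: [3.139, 0.0, 1.14]
wrist_force: [0.1, 0.3, -0.8]
width: 0.0191
finger_force: 29.9
```

```bash
python3 -c "
from h import *
st()
plan([.311,-.2795,.288],1.252,8)"
```

```text
t 15.15 p [ 0.5739 -0.2125  0.2906] rpy [3.1393e+00 1.0000e-04 1.1398e+00] w 0.0191 F [ 0.1  0.3 -0.8] ff 29.90067958831787
[-0.533, -0.659, 0.008] -0.14
[-0.524, -0.666, 0.008] -0.14
[-0.515, -0.674, 0.008] -0.14
[-0.505, -0.681, 0.008] -0.14
[-0.496, -0.688, 0.008] -0.14
[-0.486, -0.695, 0.008] -0.14
[-0.476, -0.701, 0.008] -0.14
[-0.466, -0.708, 0.008] -0.14
```

Request:
{"op": "play_rows", "data": {
  "translation": [
    [-0.53, -0.66, 0],
    [-0.52, -0.67, 0],
    [-0.51, -0.67, 0],
    [-0.51, -0.68, 0],
    [-0.5, -0.69, 0],
    [-0.49, -0.7, 0],
    [-0.48, -0.7, 0],
    [-0.46, -0.71, 0]
  ],
  "twist": [
    [0, 0, -0.14],
    [0, 0, -0.14],
    [0, 0, -0.14],
    [0, 0, -0.14],
    [0, 0, -0.14],
    [0, 0, -0.14],
    [0, 0, -0.14],
    [0, 0, -0.14]
  ],
  "gripper": [-1, -1, -1, -1, -1, -1, -1, -1]
}}

```text
time: 15.95
tool_pos: [0.3089, -0.2789, 0.2875]
ee_rot: [-3.138, -0.002, 1.253]
wrist_force: [-0.6, -0.9, 0.3]
width: 0.0194
finger_force: 29.9
```

Request:
{"op": "play_rows", "data": {
  "translation": [
    [0, 0, 0],
    [0, 0, 0],
    [0, 0, 0]
  ],
  "twist": [
    [0, 0, 0],
    [0, 0, 0],
    [0, 0, 0]
  ],
  "gripper": [-1, -1, -1]
}}

```text
time: 16.25
tool_pos: [0.311, -0.279, 0.2887]
ee_rot: [-3.141, -0.001, 1.252]
wrist_force: [0.3, 0.0, -1.5]
width: 0.0193
finger_force: 29.9
```

```bash
python3 -c "
from h import *
st()
plan([.311,-.2795,.2185],1.252,1)"
```

```text
t 16.25 p [ 0.311  -0.279   0.2887] rpy [-3.1407e+00 -1.0000e-03  1.2522e+00] w 0.0193 F [ 0.3  0.  -1.5] ff 29.900867342948914
[-0.012, 0.003, 1.756] 0.002
```

Request:
{"op": "play_rows", "data": {
  "translation": [
    [0, 0, 0.6],
    [0, 0, 0.6],
    [0, 0, 0.3],
    [0, 0, 0.15],
    [0, 0, 0.08],
    [0, 0, 0],
    [0, 0, 0]
  ],
  "twist": [
    [0, 0, 0],
    [0, 0, 0],
    [0, 0, 0],
    [0, 0, 0],
    [0, 0, 0],
    [0, 0, 0],
    [0, 0, 0]
  ],
  "gripper": [-1, -1, -1, -1, -1, -1, -1]
}}

```text
time: 16.95
tool_pos: [0.311, -0.2796, 0.2212]
ee_rot: [3.14, 0.001, 1.252]
wrist_force: [-0.5, -0.9, -0.2]
width: 0.019
finger_force: 29.9
```

Request:
{"op": "play_rows", "data": {
  "translation": [
    [0, 0, 0.06],
    [0, 0, 0.02],
    [0, 0, 0],
    [0, 0, 0]
  ],
  "twist": [
    [0, 0, 0],
    [0, 0, 0],
    [0, 0, 0],
    [0, 0, 0]
  ],
  "gripper": [-1, -1, -1, -1]
}}

```text
time: 17.35
tool_pos: [0.3108, -0.2795, 0.2178]
ee_rot: [3.141, 0.001, 1.252]
wrist_force: [-0.6, 0.9, 4.2]
width: 0.0195
finger_force: 29.9
```

Request:
{"op": "play_rows", "data": {
  "translation": [
    [0, 0, 0],
    [0, 0, 0],
    [0, 0, -0.3],
    [0, 0, -0.6],
    [0, 0, -0.7],
    [0, 0, -0.7],
    [0, 0, -0.7],
    [0, 0, 0]
  ],
  "twist": [
    [0, 0, 0],
    [0, 0, 0],
    [0, 0, 0],
    [0, 0, 0],
    [0, 0, 0],
    [0, 0, 0],
    [0, 0, 0],
    [0, 0, 0]
  ],
  "gripper": [0.06, 0.06, 0.06, 0.06, 0.06, 0.06, 0.06, 0.06]
}}

```text
time: 18.15
tool_pos: [0.3112, -0.28, 0.3421]
ee_rot: [3.133, 0.005, 1.252]
wrist_force: [0.9, 0.6, 0.8]
width: 0.0498
finger_force: 0.0
```

Request:
{"op": "play_rows", "data": {
  "translation": [
    [-0.5, 0.5, 0],
    [-0.5, 0.5, 0],
    [-0.5, 0.5, -0.3],
    [0, 0.5, -0.3],
    [0, 0.4, 0],
    [0, 0, 0],
    [0, 0, 0]
  ],
  "twist": [
    [0, 0, 0],
    [0, 0, 0],
    [0, 0, 0],
    [0, 0, 0],
    [0, 0, 0],
    [0, 0, 0],
    [0, 0, 0]
  ],
  "gripper": [0.06, 0.06, 0.06, 0.06, 0.06, 0.06, 0.06]
}}

```text
time: 18.85
tool_pos: [0.3827, -0.3661, 0.3599]
ee_rot: [-3.139, -0.001, 1.252]
wrist_force: [-1.1, 0.8, 0.2]
width: 0.0498
finger_force: 0.0
```

```bash
python3 - <<'E'
from h import *
st(); im=robot.snapshot('wrist')[:,:,::-1].copy();m=robot.camera_model('wrist')
for n in ['terminator','ferrite','attenuator']:
    print(n,[(np.round(d['centre'],4).tolist(),round(d['score'],2)) for d in robot.spot_point(n,'wrist')][:4])
R=cv2.Rodrigues(np.array(m['rvec'],float))[0];print('cam',(-R.T@np.array(m['tvec']).ravel()).round(3))
t=topview(im,m,(.3685,-.3021),1.252,.24,.14,.022,.0004)
cv2.imwrite('pics/t5.png',cv2.convertScaleAbs(t,alpha=1.4))
E
```

```text
t 18.85 p [ 0.3827 -0.3661  0.3599] rpy [-3.1391e+00 -1.1000e-03  1.2521e+00] w 0.0498 F [-1.1  0.8  0.2] ff 0.0
terminator [([0.3103, -0.2804, 0.0132], 0.62), ([0.6736, -0.2186, 0.0014], 0.56)]
ferrite [([0.3672, -0.3029, 0.0143], 0.88)]
attenuator [([0.4815, -0.4699, 0.0027], 0.67), ([0.4329, -0.3197, 0.0103], 0.65), ([0.3672, -0.3027, -0.0007], 0.29), ([0.373, -0.4634, -0.0036], 0.27)]
cam [ 0.407 -0.291  0.34 ]
```

View pics/t5.png

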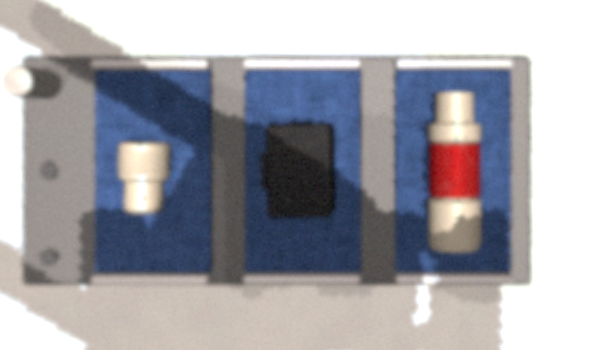

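```bash
python3 -c "
from bench import robot
print(robot.close_job())"
```

```text
the job is handed in; nothing more can be done
None
```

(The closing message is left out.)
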